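# Wet the dip rod and pack its bottle

## Robot

A 7-joint arm with a two-finger parallel gripper is mounted at the origin on the work surface. World frame = base frame: x ahead of the robot, y to its left, z up, the work surface at z = 0. Lengths are in m, angles in rad, forces in N, time in s.
With the tool pointing down it reaches from about 0.425 to 1.025 m from the base axis. Payload 9.4 kg.
Tool frame: the origin (TCP) lies at the very end of the fingers, on their centre line; the grasp point (between the pads) lies 19 mm behind it; z points along the fingers, x is the direction in which the jaws open and shut, and the axes are right-handed (so a half turn about z gives the same grasp; the last joint's range is limited). The gripper opens to 93 mm and grips with 3 to 60 N. Pads are 15 mm wide; open, the fingers measure 128 mm over their backs; the gripper's body (75 mm by 188 mm) begins 65 mm behind the grasp point.
Start: joints at [1.168, 0.599, -0.003, 1.599, 0.002, 0.943, -0.08], TCP at [0.232, -0.687, 0.219] pointing down, gripper open.
Joint ranges: [-2.57, 2.57], [-0.35, 1.97], [-1.29, 1.29], [0.11, 2.56], [-1.05, 4.19], [0.11, 1.86], [-2.63, 2.63]. Speed limits (rad/s): [2.22, 2.22, 3.01, 3.01, 3.14, 3.14, 3.14].

## Interface

Orientations are given as a unit quaternion [x, y, z, w].
In Python, from cell import manip gives the robot as it stands. The module is installed in compiled form; this text tells all that it offers.
- The arm moves only by the tool jog_arm, never from a script. Its argument "steps" is text: rows parted by semicolons, each of 7 numbers parted by spaces: the shift along the tool's x, y, z in m, then the turn, a rotation vector about the tool's x, y, z in rad, then the opening, from 0 (shut) to 1 (fully open). A call has 1 to 8 rows; each row is the pose to reach, as a shift and turn from the pose commanded when the call began, along the tool's axes at that moment; what a row does not reach only later rows make up. A row lasts 1/12 s, in which the tool goes at most 41.7 mm and 7.16 degrees, less where a joint would pass 70% of its speed; a pose out of reach is approached as far as the arm can. A call with a gripper value outside its range is refused whole. The fingers move at their own pace and stop on an object; the grip force is fixed at half the most. Time passes only in rows, so rows that repeat a pose let the fingers close. It gives the time, the measured TCP pose, the force and the opening at its end, in the units of the state.
- manip.read_state(): the state, without advancing time (a new reading comes with each control period).
- manip.read_camera(name): name is "scene" or "top" or "wrist"; returns a dict with "img" (420x560x3 uint8, red, green, blue), "depth" (420x560 float32, m along the optical axis (not along the pixel's ray), 0 where there is no reading), "mtx" (3x3 intrinsics, pixels), "rvec" (rotation vector, rad) and "tvec" (3), from world to camera coordinates, as OpenCV has them. Camera axes: x right, y down, z forward; pixel columns grow to the right and rows downward; lengths in m; the calibration is good to about 2 mm. The wrist camera is an equidistant fisheye: a pixel r from the principal point sees the ray r / f radians off the axis. A picture is of the moment at which its call begins.
- manip.close_job(): hands the job in, once; it reports no verdict.
The state is a dict: "time": time; "joint_positions": joint angles; "joint_vel": joint speeds; "joint_torque": joint torques, N m; "tcp_pos": TCP position; "eef_rot": TCP orientation; "force": force on the tool from outside, world axes, zero at the start; "torque": the same for the moment, N m; "width": opening from 0.0 (shut) to 1.0 (fully open).
Only numpy, scipy, OpenCV 4.12 (cv2) and the standard library are available. Lean on these libraries where they do the work, as an engineer would, in place of code of your own. Each camera call takes 0.05 s, during which the arm holds its last target.

## Task

Pull the wooden stopper with its dip rod out of the amber bottle standing outside the crate, lower the rod upright into the wide beaker until its tip is in the lower half, without pressing it against the beaker, and lift it out again. Then close the bottle with the stopper, fully down, and only after that set the closed bottle down upright (not dropped) in the empty cell of the divided crate and let go. Do not tip the bottle, and leave the beaker and everything else standing where they are.

Things in the scene. Friction and masses are not known exactly. Their poses are not given: they have to be found in the camera images.
- bottle: Open round amber glass bottle standing on the table outside the crate. Straight body 48 mm diameter up to 78 mm, shoulder to 84 mm, neck 32 mm diameter up to the rim at 98 mm; walls 4 mm, mouth 24 mm wide. About 0.16 kg. Origin: centre of its underside, z up. Round, so its yaw is free.
- bottle_mouth (a point): Centre of the bottle's mouth, at rim height, 98 mm above the bottle's origin.
- stopper: Stopper that starts loosely in the bottle: light wooden round head 34 mm diameter, 18 mm tall, lying on the rim (total height with bottle 116 mm); under it a tapering cork plug (17 mm diameter, 12 mm long, 3.5 mm play each side in the mouth) and a steel rod 7 mm diameter. About 35 g. Origin: centre of the head's underside (it coincides with bottle_mouth when closed), z up out of the head.
- rod_tip (a point): Lower end of the stopper's steel rod, 72 mm below the stopper's origin.
- beaker: Wide open translucent plastic beaker, the widest open vessel: 80 mm tall, outer diameter 72 mm at the foot and 80 mm at the rim, wall 3 mm, bottom 4 mm. Light and loose. It stands empty. Origin: centre of its underside, z up.
- beaker_rim (a point): Centre of the beaker's mouth at rim height, 80 mm above its origin.
- crate: Low plywood crate, fixed to the table, 72 x 209 mm and 40 mm tall, walls and dividers 5 mm, floor 5 mm. Its long side is its y axis; three cells in a row at y = -68, 0 and +68 mm from its origin, each about 62 x 63 mm inside. Origin: centre of its underside, z up. Two cells hold a capped bottle, one is empty.
- liner: Thin square cork pad, 50 x 50 x 3 mm, fixed on the floor in the middle of the crate's only empty cell. Origin: centre of its underside, 5 mm above the table.
- packed1: Bystander: amber bottle, 48 mm diameter, 100 mm tall, with black screw cap, standing in a crate cell. Origin: centre of its underside.
- packed2: Bystander: another one like packed1, in another crate cell.
- small_cup: Bystander: small open glass cup, 54 mm across at the rim, 55 mm tall. Not the beaker. Origin: centre of its underside.
- jar1: Bystander: white screw-cap jar, 64 mm diameter, 75 mm tall. Origin: centre of its underside.
- slim_bottle: Bystander: slim green glass bottle, black cap, 34 mm diameter, 100 mm tall. Origin: centre of its underside.
- stir_stick: Bystander: flat wooden stir stick, 150 x 14 x 5 mm, lying on the table along its own x axis. Origin: centre of its underside.
Not all that is in view belongs to the job. What is shaped like the stopper but blue or purple is not meant. What is shaped like the bottle but blue is not meant.

How it is judged:
By the outcome, as a careful person would: the job done as asked, in the order asked, and still so for the second after the job is handed in, with the robot touching nothing.
It also fails if it takes over 64 s, if anything falls off the work surface, if the arm or the gripper's body presses on something with over 40 N, if the wrist force passes 120 N, or if a joint passes its speed limit or range.

## Working session

There is one attempt and no reset: what is moved stays moved. The work goes in short steps, Python scripts to look and compute and a tool call to move; the robot and the scene stay as the last step left them, time stands still between calls to the robot, and variables do not carry over. Pictures are saved under pics/ and viewed, and the job is handed in when it is done.

Besides the shell and the picture viewer there is one more tool, called by a JSON object that holds its "api" and its "payload", one argument or row to a line. jog_arm: Moves the arm, as the interface text tells. Its arguments: {"type":"object","properties":{"steps":{"type":"string"}},"required":["steps"]}

```bash
mkdir -p pics
cat > h.py <<'E'
import numpy as np, cv2
from cell import manip
from scipy.spatial.transform import Rotation as R
def cam(n):
    c=manip.read_camera(n); c['R']=cv2.Rodrigues(np.array(c['rvec'],float))[0]; c['t']=np.array(c['tvec'],float).ravel(); return c
def save(c,f): cv2.imwrite('pics/'+f,c['img'][:,:,::-1])
def ray(c,u,v):
    K=c['mtx']; d=np.array([(u-K[0][2])/K[0][0],(v-K[1][2])/K[1][1],1.]); return -c['R'].T@c['t'], c['R'].T@d
def onz(c,u,v,z):
    o,d=ray(c,u,v); return o+d*(z-o[2])/d[2]
def cloud(c):
    K=c['mtx'];h,w=c['depth'].shape;u,v=np.meshgrid(np.arange(w),np.arange(h));D=c['depth']
    P=np.stack([(u-K[0][2])/K[0][0]*D,(v-K[1][2])/K[1][1]*D,D],-1)
    return (P-c['t'])@c['R']
E
python3 - <<'E'
from h import *
for n in ['scene','top','wrist']:
    c=cam(n); save(c,n+'0.png'); print(n,c['mtx'],-c['R'].T@c['t'],c['R'])
print(manip.read_state())
E
```

```text
scene [[384.33639215   0.         282.85574554]
 [  0.         384.33639215 209.73117211]
 [  0.           0.           1.        ]] [ 0.99880944 -0.42606347  0.61846982] [[ 0.68025562  0.73292922  0.00818901]
 [ 0.4833713  -0.44017813 -0.75670034]
 [-0.55100316  0.51870799 -0.6537106 ]]
top [[496.0002063    0.         287.2235447 ]
 [  0.         496.0002063  213.33096098]
 [  0.           0.           1.        ]] [ 0.33752107 -0.00250221  1.18545579] [[ 0.12824234 -0.99174058 -0.0021275 ]
 [-0.96931785 -0.12488866 -0.21172086]
 [ 0.20970647  0.02921381 -0.97732786]]
wrist [[325.1922621    0.         278.49689202]
 [  0.         325.1922621  213.06038659]
 [  0.           0.           1.        ]] [ 0.30441034 -0.66199445  0.3843771 ] [[ 0.31991182 -0.94744652 -0.00122869]
 [-0.91090373 -0.30792908  0.27465265]
 [-0.26059705 -0.08674541 -0.96154272]]
{'time': 0.15, 'joint_positions': array([ 1.16832044,  0.59992852, -0.00252266,  1.59991713,  0.00179373,
        0.94287265, -0.0798083 ]), 'joint_vel': array([ 6.21911429e-04, -2.51392545e-03, -6.03201199e-04, -6.67167879e-05,
        2.38977596e-03,  1.50616144e-04,  1.38622853e-03]), 'joint_torque': array([ 3.60465056e-03, -7.65581346e+01,  1.49908584e+00, -2.52563632e+01,
       -5.23135462e-02,  1.48919056e-02,  1.25171719e-04]), 'tcp_pos': array([ 0.23190518, -0.68654872,  0.21797826]), 'eef_rot': array([ 8.12425755e-01, -5.83064385e-01, -4.87758774e-04, -2.78900909e-04]), 'force': array([ 0.22536552,  0.01859726, -0.16177827]), 'torque': array([-0.0079022 , -0.00500645,  0.01992568]), 'width': 1.0007687889740382}
```

View pics/top0.png

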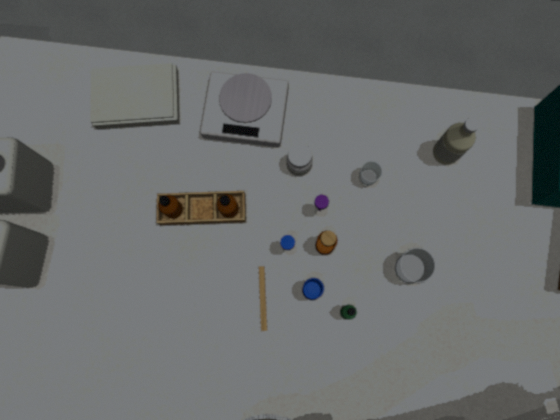

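View pics/scene0.png

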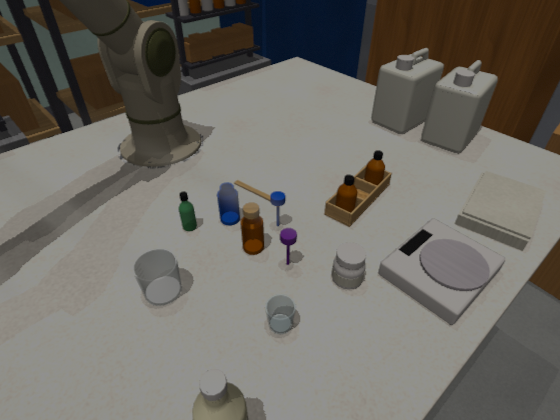

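Candidates in the top view are the amber bottle with the wooden head at (327,241), the blue bottle (313,289), the blue stopper (288,242), the purple stopper (322,202), and the capped packed bottles at (170,205) and (228,205). The match is (327,241). The beaker is at (412,266), the small cup at (370,174), and the empty cell is the middle one at (202,208). Next I'll take close crops and measure.

Run:
```python
from h import *
c=cam('top');P=cloud(c);s=cam('scene');Q=cloud(s)
a=cv2.resize(c['img'][180:330,260:450],None,fx=3,fy=3,interpolation=2)
b=cv2.resize(s['img'][160:310,125:315],None,fx=3,fy=3,interpolation=2)
cv2.imwrite('pics/crop1.png',np.vstack([a[:,:,::-1]])); cv2.imwrite('pics/crop2.png',b[:,:,::-1])
# blobs by height
A=np.concatenate([P.reshape(-1,3),Q.reshape(-1,3)]) 
for nm,PP in [('top',P),('scene',Q)]:
  Z=PP[...,2]; m=((Z>.03)&(Z<.2)&(PP[...,0]>.3)&(PP[...,0]<1.1)&(abs(PP[...,1])<.5)).astype(np.uint8)
  n,l,st,ce=cv2.connectedComponentsWithStats(m)
  for i in range(1,n):
    if st[i,4]>25:
      X=PP[l==i]; print(nm,ce[i].round(),st[i,4],X.mean(0).round(3),'zmax %.3f'%np.percentile(X[:,2],98),'mid',((np.percentile(X,2,0)+np.percentile(X,98,0))/2)[:2].round(3),'ext',(np.percentile(X,98,0)-np.percentile(X,2,0)).round(3))
print('table z',np.median(P[300:320,200:240,2]))
```

```text
top [144.  94.] 3352 [0.843 0.426 0.036] zmax 0.041 mid [0.845 0.423] ext [0.154 0.147 0.01 ]
top [245. 107.] 5179 [0.835 0.171 0.043] zmax 0.052 mid [0.838 0.171] ext [0.163 0.191 0.017]
top [457. 140.] 1218 [ 0.785 -0.332  0.117] zmax 0.187 mid [ 0.79  -0.337] ext [0.052 0.059 0.152]
top [299. 158.] 626 [0.713 0.019 0.067] zmax 0.079 mid [0.717 0.019] ext [0.054 0.056 0.046]
top [371. 171.] 217 [ 0.711 -0.155  0.047] zmax 0.059 mid [ 0.707 -0.153] ext [0.05  0.049 0.028]
top [199. 206.] 1514 [0.57  0.238 0.058] zmax 0.107 mid [0.573 0.238] ext [0.092 0.202 0.076]
top [321. 202.] 186 [ 0.609 -0.043  0.089] zmax 0.094 mid [ 0.61  -0.043] ext [0.03  0.03  0.017]
top [326. 242.] 404 [ 0.519 -0.065  0.094] zmax 0.119 mid [ 0.521 -0.066] ext [0.038 0.043 0.082]
top [288. 242.] 189 [0.507 0.021 0.089] zmax 0.094 mid [0.508 0.021] ext [0.031 0.03  0.018]
top [418. 265.] 539 [ 0.499 -0.279  0.062] zmax 0.083 mid [ 0.496 -0.273] ext [0.075 0.076 0.051]
top [313. 289.] 292 [ 0.413 -0.047  0.083] zmax 0.101 mid [ 0.414 -0.048] ext [0.044 0.043 0.054]
top [349. 312.] 198 [ 0.374 -0.132  0.074] 
[... 563 characters left out ...]
 0.534 -0.077  0.079] zmax 0.116 mid [ 0.53  -0.074] ext [0.037 0.039 0.084]
scene [443. 265.] 6520 [0.847 0.153 0.043] zmax 0.049 mid [0.842 0.165] ext [0.162 0.191 0.016]
scene [288. 238.] 286 [ 0.614 -0.05   0.081] zmax 0.091 mid [ 0.612 -0.048] ext [0.03  0.03  0.055]
scene [349. 261.] 1033 [0.726 0.007 0.062] zmax 0.076 mid [0.723 0.012] ext [0.055 0.053 0.045]
scene [156. 271.] 1577 [ 0.496 -0.277  0.058] zmax 0.080 mid [ 0.496 -0.277] ext [0.076 0.074 0.048]
scene [280. 309.] 557 [ 0.707 -0.156  0.045] zmax 0.056 mid [ 0.708 -0.158] ext [0.05  0.05  0.025]
scene [218. 399.] 2088 [ 0.804 -0.344  0.15 ] zmax 0.186 mid [ 0.801 -0.343] ext [0.047 0.055 0.075]
table z 5.177612452796809e-06
```

View pics/crop1.png

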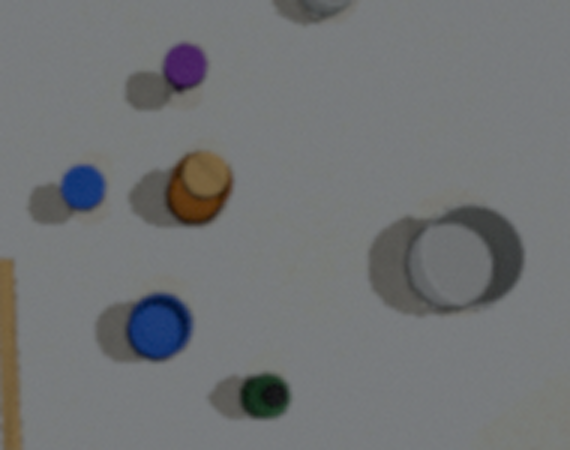

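View pics/crop2.png

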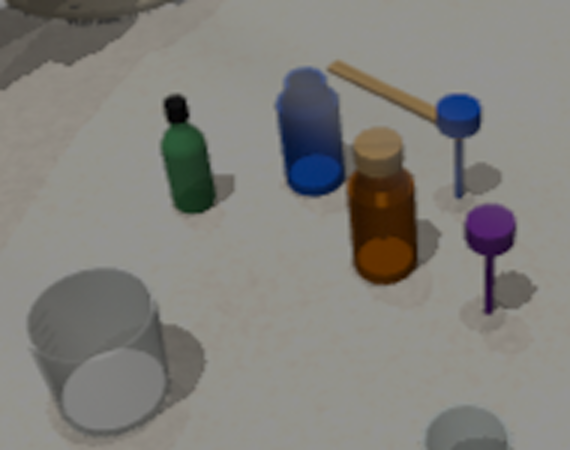

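The crops confirm it: the wooden-headed amber bottle is at crop1 (200,190), and the blue and purple look-alikes are separate. Next I'll refine the head, beaker rim and cell centres.

Run:
```python
from h import *
for n in ['top','scene']:
  c=cam(n);P=cloud(c)
  def rep(k,m,z):
    v,u=np.nonzero(m); 
    if len(u)<10: print(n,k,'few');return
    cs,ax,_=cv2.fitEllipse(cv2.convexHull(np.stack([u,v],1).astype(np.int32).reshape(-1,1,2))) if len(u)>10 else 0
    print(n,k,len(u),'ell',np.round(cs,1),np.round(ax,1),'ray@z',onz(c,cs[0],cs[1],z).round(4),'cloudmean',P[m].mean(0).round(4))
  def box(x,y,r): return (abs(P[...,0]-x)<r)&(abs(P[...,1]-y)<r)
  Z=P[...,2]
  rep('head',box(.523,-.068,.04)&(Z>.110)&(Z<.125),.116)
  rep('rim',box(.497,-.276,.06)&(Z>.074)&(Z<.09),.080)
  rep('cap1',box(.575,.305,.05)&(Z>.095),.1)
  rep('cap2',box(.575,.17,.05)&(Z>.095),.1)
  rep('cupr',box(.708,-.156,.05)&(Z>.050),.055)
  m=box(.575,.238,.13)&(Z>.034)&(Z<.044)
  r=cv2.minAreaRect(P[m][:,:2].astype(np.float32)); print(n,'crate',r)
```

```text
top head 187 ell [328.4 237.9] [15.  15.1] ray@z [ 0.5241 -0.0667  0.116 ] cloudmean [ 0.5241 -0.0666  0.1157]
top rim 188 ell [417.7 264.7] [34.7 36.5] ray@z [ 0.4958 -0.2729  0.08  ] cloudmean [ 0.4967 -0.2751  0.0793]
top cap1 88 ell [164.1 200.5] [ 9.6 10.7] ray@z [0.5644 0.3088 0.1   ] cloudmean [0.5634 0.3076 0.1044]
top cap2 85 ell [224.6 200. ] [ 9.9 10.5] ray@z [0.5828 0.1738 0.1   ] cloudmean [0.5817 0.173  0.1042]
top cupr 101 ell [371.3 171.1] [21.5 22.3] ray@z [ 0.7075 -0.1536  0.055 ] cloudmean [ 0.7097 -0.1542  0.0545]
top crate ((0.5738654732704163, 0.23830924928188324), (0.07362248748540878, 0.20846803486347198), 9.433794021606445)
scene head 171 ell [250.4 208.1] [12.6 16.9] ray@z [ 0.5277 -0.0721  0.116 ] cloudmean [ 0.5262 -0.0713  0.1148]
scene rim 318 ell [154.2 264.9] [32.6 45.8] ray@z [ 0.4996 -0.2782  0.08  ] cloudmean [ 0.4952 -0.2769  0.0778]
scene cap1 64 ell [377.6 153.6] [7.6 9.8] ray@z [0.5639 0.3058 0.1   ] cloudmean [0.5657 0.3027 0.1024]
scene cap2 79 ell [348.4 178.6] [ 9.5 10.4] ray@z [0.5828 0.1699 0.1   ] cloudmean [0.5842 0.1677 0.1025]
scene cupr 204 ell [279.7 307. ] [27.  30.5] ray@z [ 0.7093 -0.1585  0.055 ] cloudmean [ 0.708  -0.1571  0.0536]
scene crate ((0.5740690231323242, 0.23524872958660126), (0.07324893027544022, 0.21111610531806946), 9.39743709564209)
```

```bash
cat >> h.py <<'E'
def go(p,yaw=np.radians(9.4)):
    s=manip.read_state(); r=R.from_quat(s['eef_rot']); best=None
    for y in (yaw,yaw+np.pi):
        x=np.array([np.cos(y),np.sin(y),0]);z=np.array([0,0,-1.]);T=R.from_matrix(np.stack([x,np.cross(z,x),z],1))
        w=(r.inv()*T).as_rotvec()
        if best is None or np.linalg.norm(w)<np.linalg.norm(best): best=w
    print('t %.2f tcp'%s['time'],s['tcp_pos'].round(4),'w %.3f'%s['width'],'F',s['force'].round(2),'toolx',r.as_matrix()[:,0].round(3),'q',s['joint_positions'].round(2))
    print(' shift',r.inv().apply(np.array(p)-s['tcp_pos']).round(4),'turn',best.round(4))
E
python3 -c "
from h import *
go([.5255,-.069,.25])"
```

```text
t 0.35 tcp [ 0.232  -0.6868  0.2184] w 1.001 F [ 0.52 -0.06 -0.93] toolx [ 0.32  -0.947 -0.   ] q [ 1.17  0.6  -0.    1.6   0.    0.94 -0.08]
 shift [-0.4914 -0.4758 -0.0315] turn [-2.0000e-04  3.0000e-04 -1.4091e+00]
```

{"api": "jog_arm", "payload": {
  "steps": "-0.491 -0.476 -0.03 0 0 -1.409 0.72; -0.491 -0.476 -0.03 0 0 -1.409 0.72; -0.491 -0.476 -0.03 0 0 -1.409 0.72; -0.491 -0.476 -0.03 0 0 -1.409 0.72; -0.491 -0.476 -0.03 0 0 -1.409 0.72; -0.491 -0.476 -0.03 0 0 -1.409 0.72; -0.491 -0.476 -0.03 0 0 -1.409 0.72; -0.491 -0.476 -0.03 0 0 -1.409 0.72"
}}

```text
time: 1.02
tcp_pos: [0.3756, -0.3844, 0.2336]
eef_rot: [0.993, -0.119, 0.0, 0.0]
force: [0.8, -0.3, 0.9]
width: 0.719
```

```bash
python3 -c "
from h import *
go([.5255,-.069,.25])"
```

```text
t 1.02 tcp [ 0.3756 -0.3844  0.2336] w 0.719 F [ 0.75 -0.3   0.93] toolx [ 0.972 -0.237  0.   ] q [ 0.93  0.37 -0.32  2.    0.16  0.79  0.28]
 shift [ 0.071  -0.3419 -0.0166] turn [ 7.00e-04 -3.00e-04 -4.03e-01]
```

{"api": "jog_arm", "payload": {
  "steps": "0.071 -0.342 -0.016 0 0 -0.4 0.72; 0.071 -0.342 -0.016 0 0 -0.4 0.72; 0.071 -0.342 -0.016 0 0 -0.4 0.72; 0.071 -0.342 -0.016 0 0 -0.4 0.72; 0.071 -0.342 -0.016 0 0 -0.4 0.72; 0.071 -0.342 -0.016 0 0 -0.4 0.72; 0.071 -0.342 -0.016 0 0 -0.4 0.72; 0.071 -0.342 -0.016 0 0 -0.4 0.72"
}}

```text
time: 1.68
tcp_pos: [0.5204, -0.0845, 0.2488]
eef_rot: [0.997, 0.077, 0.0, 0.0]
force: [0.3, -0.3, -0.3]
width: 0.724
```

{"api": "jog_arm", "payload": {
  "steps": "0 0 0 0 0 0 0.72; 0 0 0 0 0 0 0.72"
}}

```text
time: 1.85
tcp_pos: [0.5208, -0.0835, 0.2487]
eef_rot: [0.997, 0.08, 0.0, -0.0]
force: [-0.4, -1.0, -0.1]
width: 0.718
```

Run:
```python
from h import *
go([.5255,-.069,.20])
c=cam('wrist');save(c,'w1.png');P=cloud(c);print(-c['R'].T@c['t'])
# fisheye cloud
K=c['mtx'];v,u=np.mgrid[0:420,0:560];x=u-K[0][2];y=v-K[1][2];r=np.hypot(x,y);th=r/K[0][0];D=c['depth']
s=np.where(r>0,np.tan(np.clip(th,0,1.4))/np.maximum(r,1e-9),0);P=(np.stack([x*s*D,y*s*D,D],-1)-c['t'])@c['R']
m=(abs(P[...,0]-.525)<.05)&(abs(P[...,1]+.069)<.05)&(P[...,2]>.108)&(P[...,2]<.125)
X=P[m];print(len(X),X.mean(0),np.percentile(X,2,0),np.percentile(X,98,0))
```

```text
t 1.85 tcp [ 0.5208 -0.0835  0.2487] w 0.718 F [-0.37 -1.04 -0.07] toolx [0.987 0.16  0.001] q [ 0.42  0.36 -0.49  1.99  0.23  0.84 -0.04]
 shift [ 0.0069 -0.0136  0.0487] turn [-0.0005 -0.0009 -0.0038]
[ 0.50814415 -0.00775776  0.41528162]
1009 [ 0.52413216 -0.06777356  0.11636054] [ 0.50906593 -0.08335621  0.11259393] [ 0.53926552 -0.05269601  0.11799694]
```

View pics/w1.png

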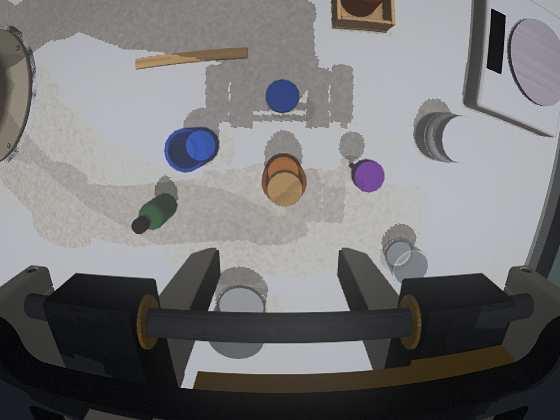

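The wrist view shows the wooden head at (285,188) between the fingers at (0.524,-0.068), which agrees with the top view. Now I'll descend to TCP z = 0.100.

{"api": "jog_arm", "payload": {
  "steps": "0.006 -0.0148 0.04 0 0 0 0.72; 0.006 -0.0148 0.08 0 0 0 0.6; 0.006 -0.0148 0.11 0 0 0 0.6; 0.006 -0.0148 0.13 0 0 0 0.6; 0.006 -0.0148 0.14 0 0 0 0.6; 0.006 -0.0148 0.1485 0 0 0 0.6; 0.006 -0.0148 0.1485 0 0 0 0.6; 0.006 -0.0148 0.1485 0 0 0 0.6"
}}

```text
time: 2.57
tcp_pos: [0.5238, -0.0714, 0.1006]
eef_rot: [0.997, 0.077, 0.0, 0.0]
force: [-0.4, -0.2, -0.1]
width: 0.603
```

Run:
```python
from h import *
go([.5242,-.068,.10])
c=cam('wrist');save(c,'w2.png')
```

```text
t 2.57 tcp [ 0.5238 -0.0714  0.1006] w 0.603 F [-0.41 -0.21 -0.13] toolx [0.988 0.153 0.001] q [ 0.29  0.56 -0.37  2.13  0.41  0.51 -0.24]
 shift [ 0.0009 -0.0033  0.0006] turn [ 0.0004 -0.0005 -0.01  ]
```

View pics/w2.png

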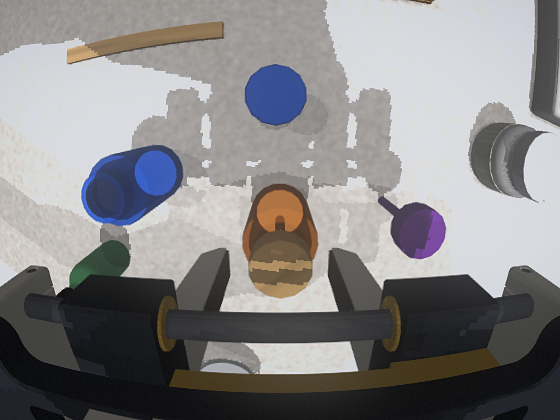

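The head at (281,265) sits between the fingers. I'll correct by 3 mm and close.

{"api": "jog_arm", "payload": {
  "steps": "0.0005 -0.003 0.0005 0 0 0 0.6; 0.0005 -0.003 0.0005 0 0 0 0.6; 0.0005 -0.003 0.0005 0 0 0 0.3; 0.0005 -0.003 0.0005 0 0 0 0.3; 0.0005 -0.003 0.0005 0 0 0 0.2; 0.0005 -0.003 0.0005 0 0 0 0.2; 0.0005 -0.003 0.0005 0 0 0 0.2; 0.0005 -0.003 0.0005 0 0 0 0.2"
}}

```text
time: 3.28
tcp_pos: [0.5236, -0.0677, 0.0996]
eef_rot: [0.997, 0.077, 0.0, 0.0]
force: [-1.8, -0.2, 3.3]
width: 0.356
```

Run:
```python
from h import *
go([.5242,-.068,.10])
```

```text
t 3.28 tcp [ 0.5236 -0.0677  0.0996] w 0.356 F [-1.84 -0.25  3.27] toolx [0.988 0.154 0.   ] q [ 0.28  0.56 -0.37  2.14  0.41  0.51 -0.24]
 shift [ 0.0005  0.0004 -0.0004] turn [ 0.0001 -0.0001 -0.009 ]
```

{"api": "jog_arm", "payload": {
  "steps": "0 0 0 0 0 0 0.2; 0 0 -0.008 0 0 0 0.2; 0 0 -0.02 0 0 0 0.2; 0 0 -0.04 0 0 0 0.2; 0 0 -0.06 0 0 0 0.2; 0 0 -0.085 0 0 0 0.2; 0 0 -0.11 0 0 0 0.2; 0 0 -0.12 0 0 0 0.2"
}}

```text
time: 3.95
tcp_pos: [0.5244, -0.0675, 0.2227]
eef_rot: [0.997, 0.077, 0.002, 0.0]
force: [-0.3, 0.5, -0.3]
width: 0.354
```

{"api": "jog_arm", "payload": {
  "steps": "0 0 0 0 0 0 0.2; 0 0 0 0 0 0 0.2"
}}

```text
time: 4.12
tcp_pos: [0.5234, -0.0679, 0.2194]
eef_rot: [0.997, 0.077, 0.0, 0.0]
force: [-0.8, -0.5, -1.2]
width: 0.358
```

Run:
```python
from h import *
go([.4965,-.2755,.22])
c=cam('top');save(c,'t2.png');c=cam('scene');save(c,'s2.png')
```

```text
t 4.12 tcp [ 0.5234 -0.0679  0.2194] w 0.358 F [-0.84 -0.53 -1.16] toolx [0.988 0.154 0.   ] q [ 0.38  0.4  -0.49  2.03  0.26  0.77 -0.11]
 shift [-0.0585  0.201  -0.0005] turn [ 0.0004 -0.0005 -0.0094]
```

View pics/s2.png

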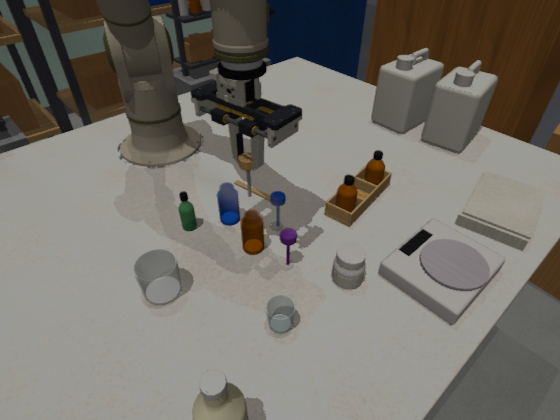

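View pics/t2.png

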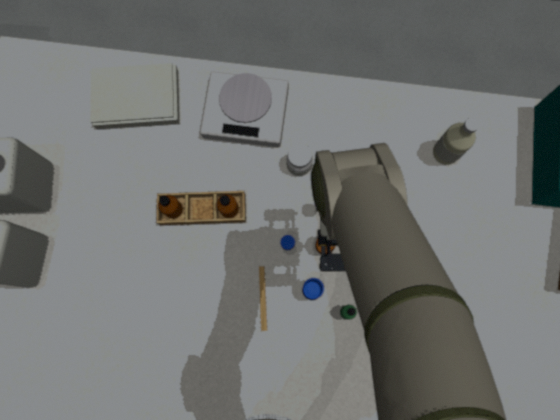

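The stopper is out: in the scene view the head is at (247,162), the rod end at (250,197), and the bottle stands at (252,235). Next I'll move above the beaker.

{"api": "jog_arm", "payload": {
  "steps": "-0.0585 0.201 0 0 0 -0.009 0.2; -0.0585 0.201 0 0 0 -0.009 0.2; -0.0585 0.201 0 0 0 -0.009 0.2; -0.0585 0.201 0 0 0 -0.009 0.2; -0.0585 0.201 0 0 0 -0.009 0.2; -0.0585 0.201 0 0 0 -0.009 0.2; -0.0585 0.201 0 0 0 -0.009 0.2; -0.0585 0.201 0 0 0 -0.009 0.2"
}}

```text
time: 4.88
tcp_pos: [0.4963, -0.2746, 0.2181]
eef_rot: [0.997, 0.082, -0.001, -0.001]
force: [0.4, 0.2, 0.3]
width: 0.355
```

{"api": "jog_arm", "payload": {
  "steps": "0 0 0 0 0 0 0.2; 0 0 0 0 0 0 0.2"
}}

```text
time: 5.05
tcp_pos: [0.4972, -0.2734, 0.2191]
eef_rot: [0.997, 0.083, -0.0, -0.0]
force: [0.4, -0.3, -1.0]
width: 0.357
```

Run:
```python
from h import *
go([.4965,-.2755,.22])
c=cam('scene');save(c,'s3.png');Q=cloud(c)
s=manip.read_state()['tcp_pos']
m=(abs(Q[...,0]-s[0])<.03)&(abs(Q[...,1]-s[1])<.03)
for z in np.arange(.13,.235,.01):
    X=Q[m&(abs(Q[...,2]-z)<.005)]
    if len(X)>1: print(round(z,3),len(X),X.mean(0).round(4),np.ptp(X,0).round(4))
I=cv2.resize(c['img'][100:310,80:290],None,fx=2.8,fy=2.8,interpolation=2);cv2.imwrite('pics/s3c.png',I[:,:,::-1])
```

```text
t 5.05 tcp [ 0.4972 -0.2734  0.2191] w 0.357 F [ 0.39 -0.31 -0.98] toolx [ 0.986  0.166 -0.   ] q [ 0.73  0.44 -0.46  1.94  0.26  0.81  0.29]
 shift [-0.001   0.0019 -0.0009] turn [-0.0009  0.0003  0.0027]
0.15 19 [ 0.4995 -0.2755  0.1499] [0.005  0.007  0.0081]
0.16 20 [ 0.4994 -0.2761  0.1599] [0.007  0.0065 0.0098]
0.17 20 [ 0.4997 -0.2759  0.1701] [0.0035 0.0065 0.0097]
0.18 21 [ 0.4996 -0.2758  0.18  ] [0.0048 0.0074 0.0095]
0.19 21 [ 0.4995 -0.2758  0.19  ] [0.0043 0.0062 0.0095]
0.2 17 [ 0.4998 -0.2759  0.1992] [0.0045 0.0061 0.0082]
0.21 4 [ 0.5018 -0.2785  0.2076] [0.0036 0.0019 0.0034]
0.22 60 [ 0.5089 -0.2847  0.2213] [0.0494 0.0266 0.0085]
0.23 193 [ 0.5021 -0.2819  0.232 ] [0.0571 0.0314 0.0099]
```

View pics/s3c.png

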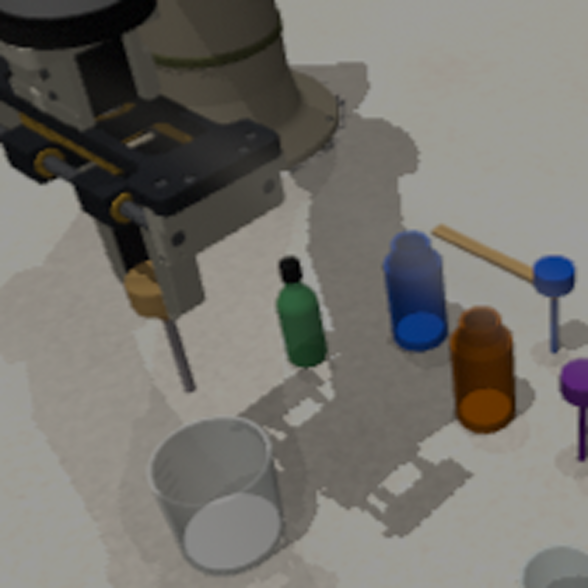

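The rod is vertical, its tip is at about 0.146, and it is centred over the beaker. I'll lower it 0.12 so the tip reaches about 0.026.

{"api": "jog_arm", "payload": {
  "steps": "-0.0005 0.002 0.03 0 0 0 0.2; -0.0005 0.002 0.06 0 0 0 0.2; -0.0005 0.002 0.085 0 0 0 0.2; -0.0005 0.002 0.105 0 0 0 0.2; -0.0005 0.002 0.115 0 0 0 0.2; -0.0005 0.002 0.12 0 0 0 0.2; -0.0005 0.002 0.12 0 0 0 0.2; -0.0005 0.002 0.12 0 0 0 0.2"
}}

```text
time: 5.77
tcp_pos: [0.4972, -0.2771, 0.1002]
eef_rot: [0.997, 0.082, 0.0, 0.0]
force: [0.1, -0.3, 0.2]
width: 0.354
```

{"api": "jog_arm", "payload": {
  "steps": "0 0 0 0 0 0 0.2; 0 0 0 0 0 0 0.2; 0 0 0 0 0 0 0.2; 0 0 0 0 0 0 0.2"
}}

```text
time: 6.1
tcp_pos: [0.4968, -0.2776, 0.1001]
eef_rot: [0.997, 0.082, 0.0, 0.0]
force: [-0.7, -0.2, -0.3]
width: 0.352
```

Run:
```python
from h import *
go([.5242,-.068,.22])
c=cam('scene')
I=cv2.resize(c['img'][100:310,80:290],None,fx=2.8,fy=2.8,interpolation=2);cv2.imwrite('pics/s4c.png',I[:,:,::-1])
```

```text
t 6.10 tcp [ 0.4968 -0.2776  0.1001] w 0.352 F [-0.75 -0.2  -0.29] toolx [0.987 0.163 0.001] q [ 0.66  0.6  -0.37  2.04  0.39  0.56  0.18]
 shift [ 0.0613 -0.2022 -0.12  ] turn [ 0.0007 -0.0008 -0.0002]
```

View pics/s4c.png

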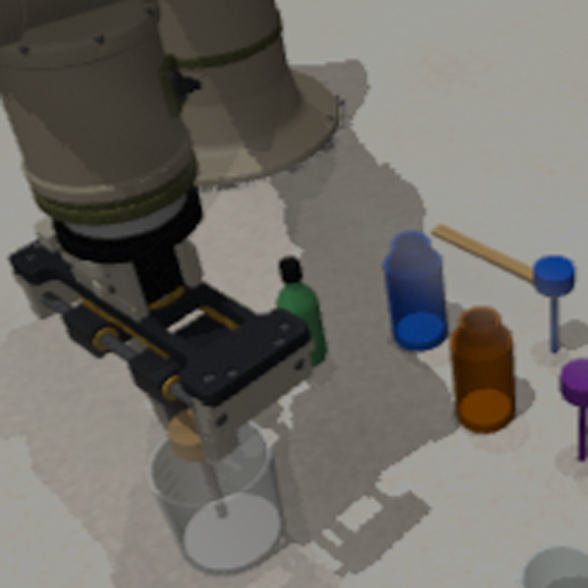

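The rod is inside the beaker with its tip at crop (222,513), low down, at z ≈ 0.026. The forces are near zero, so I'll lift it straight out and then go back over the bottle.

{"api": "jog_arm", "payload": {
  "steps": "0 0 -0.02 0 0 0 0.2; 0 0 -0.05 0 0 0 0.2; 0 0 -0.08 0 0 0 0.2; 0 0 -0.11 0 0 0 0.2; 0 0 -0.12 0 0 0 0.2; 0 0 -0.12 0 0 0 0.2; 0 0 -0.12 0 0 0 0.2; 0 0 -0.12 0 0 0 0.2"
}}

```text
time: 6.82
tcp_pos: [0.4957, -0.2772, 0.218]
eef_rot: [0.997, 0.082, -0.001, -0.0]
force: [0.2, -0.7, -0.2]
width: 0.357
```

{"api": "jog_arm", "payload": {
  "steps": "0.0613 -0.202 0 0 0 0 0.2; 0.0613 -0.202 0 0 0 0 0.2; 0.0613 -0.202 0 0 0 0 0.2; 0.0613 -0.202 0 0 0 0 0.2; 0.0613 -0.202 0 0 0 0 0.2; 0.0613 -0.202 0 0 0 0 0.2; 0.0613 -0.202 0 0 0 0 0.2; 0.0613 -0.202 0 0 0 0 0.2"
}}

```text
time: 7.48
tcp_pos: [0.5234, -0.0682, 0.2181]
eef_rot: [0.997, 0.082, -0.001, -0.0]
force: [0.2, -0.6, -0.3]
width: 0.352
```

{"api": "jog_arm", "payload": {
  "steps": "0 0 0 0 0 0 0.2; 0 0 0 0 0 0 0.2; 0 0 0 0 0 0 0.2"
}}

```text
time: 7.73
tcp_pos: [0.5238, -0.0696, 0.2191]
eef_rot: [0.997, 0.081, -0.0, 0.0]
force: [-0.2, -0.7, -0.2]
width: 0.355
```

```bash
cat >> h.py <<'E'
def wcloud(c):
    K=c['mtx'];v,u=np.mgrid[0:420,0:560];x=u-K[0][2];y=v-K[1][2];r=np.hypot(x,y);th=r/K[0][0];D=c['depth']
    s=np.where(r>0,np.tan(np.clip(th,0,1.4))/np.maximum(r,1e-9),0);return (np.stack([x*s*D,y*s*D,D],-1)-c['t'])@c['R']
E
python3 - <<'E'
from h import *
go([.524,-.068,.16])
c=cam('wrist');save(c,'w5.png');P=wcloud(c)
s=cam('scene');Q=cloud(s)
for n,A in (('w',P),('s',Q)):
  m=(abs(A[...,0]-.525)<.03)&(abs(A[...,1]+.069)<.03)
  for a,b in [(.093,.103),(.14,.17),(.17,.2),(.2,.215)]:
    X=A[m&(A[...,2]>a)&(A[...,2]<b)]
    if len(X)>2: print(n,a,len(X),X.mean(0).round(4),'mid',((X.max(0)+X.min(0))/2).round(4),np.ptp(X,0).round(4))
E
```

```text
t 7.73 tcp [ 0.5238 -0.0696  0.2191] w 0.355 F [-0.25 -0.68 -0.15] toolx [ 0.987  0.161 -0.001] q [ 0.39  0.4  -0.49  2.02  0.27  0.78 -0.1 ]
 shift [ 0.0005 -0.0015  0.0591] turn [ 0.0001  0.0008 -0.0025]
w 0.093 440 [ 0.5242 -0.0676  0.098 ] mid [ 0.5244 -0.068   0.097 ] [0.0313 0.0307 0.0079]
w 0.14 95 [ 0.5234 -0.068   0.1586] mid [ 0.5238 -0.0686  0.1578] [0.0067 0.0038 0.0243]
w 0.17 56 [ 0.5235 -0.0677  0.1761] mid [ 0.5237 -0.0682  0.1761] [0.0063 0.0028 0.012 ]
s 0.093 92 [ 0.525  -0.0701  0.0961] mid [ 0.5248 -0.0703  0.0962] [0.0316 0.0311 0.0063]
s 0.14 39 [ 0.5255 -0.0724  0.1574] mid [ 0.5248 -0.0715  0.1578] [0.0065 0.0077 0.0241]
s 0.17 46 [ 0.5257 -0.0727  0.1861] mid [ 0.5251 -0.0725  0.1853] [0.0065 0.0066 0.0292]
s 0.2 16 [ 0.5267 -0.0733  0.2051] mid [ 0.5259 -0.073   0.2056] [0.0082 0.0074 0.0106]
```

View pics/w5.png

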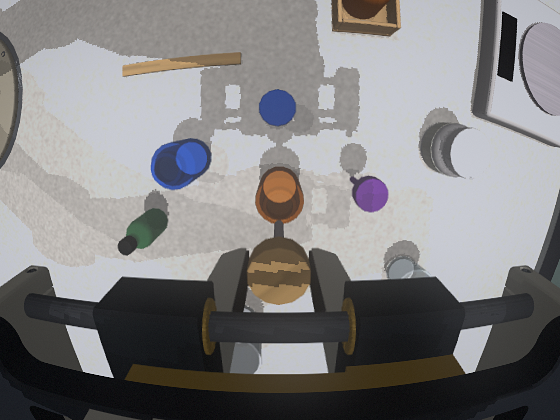

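The rod axis is within about 2 mm of the mouth. I'll shift slightly and lower it in two stages.

{"api": "jog_arm", "payload": {
  "steps": "0.0007 -0.0018 0 0 0 0 0.2; 0.0007 -0.0018 0.02 0 0 0 0.2; 0.0007 -0.0018 0.04 0 0 0 0.2; 0.0007 -0.0018 0.06 0 0 0 0.2; 0.0007 -0.0018 0.08 0 0 0 0.2; 0.0007 -0.0018 0.095 0 0 0 0.2; 0.0007 -0.0018 0.095 0 0 0 0.2; 0.0007 -0.0018 0.095 0 0 0 0.2"
}}

```text
time: 8.5
tcp_pos: [0.5243, -0.066, 0.1242]
eef_rot: [0.997, 0.082, -0.001, -0.0]
force: [0.6, -0.2, 0.0]
width: 0.35
```

Run:
```python
from h import *
go([.5242,-.068,.0995])
c=cam('scene')
I=cv2.resize(c['img'][130:270,180:320],None,fx=4,fy=4,interpolation=2);cv2.imwrite('pics/s6c.png',I[:,:,::-1])
```

```text
t 8.50 tcp [ 0.5243 -0.066   0.1242] w 0.350 F [ 0.58 -0.17  0.  ] toolx [ 0.987  0.163 -0.001] q [ 0.31  0.53 -0.41  2.11  0.38  0.57 -0.21]
 shift [-0.0003  0.0019  0.0247] turn [-0.0004  0.0013  0.0002]
```

View pics/s6c.png

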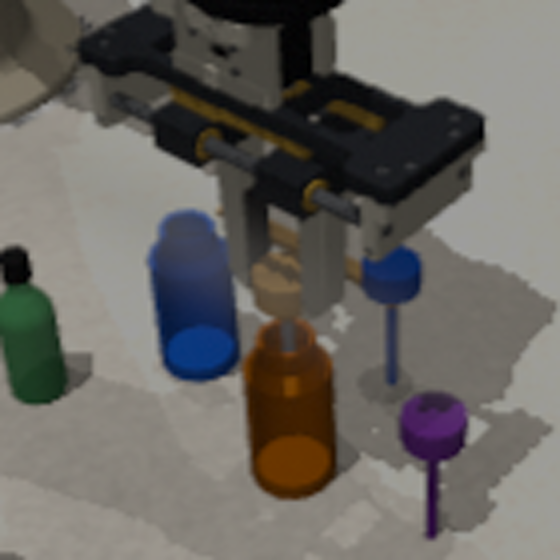

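The rod is in the mouth at crop (290,340). I'll correct y by 2 mm and lower until it seats.

{"api": "jog_arm", "payload": {
  "steps": "0 0.002 0.002 0 0 0 0.2; 0 0.002 0.006 0 0 0 0.2; 0 0.002 0.010 0 0 0 0.2; 0 0.002 0.014 0 0 0 0.2; 0 0.002 0.018 0 0 0 0.2; 0 0.002 0.021 0 0 0 0.2; 0 0.002 0.023 0 0 0 0.2; 0 0.002 0.023 0 0 0 0.2"
}}

```text
time: 9.22
tcp_pos: [0.5245, -0.068, 0.1009]
eef_rot: [0.997, 0.082, -0.0, -0.0]
force: [-0.4, 0.2, 0.0]
width: 0.356
```

Run:
```python
from h import *
go([.5242,-.068,.0995])
```

```text
t 9.22 tcp [ 0.5245 -0.068   0.1009] w 0.356 F [-0.38  0.17  0.05] toolx [ 0.987  0.163 -0.001] q [ 0.29  0.56 -0.38  2.13  0.42  0.52 -0.24]
 shift [-0.0003 -0.0001  0.0014] turn [-0.0002  0.0008  0.0001]
```

{"api": "jog_arm", "payload": {
  "steps": "0 0 0.0005 0 0 0 0.2; 0 0 0.001 0 0 0 0.2; 0 0 0.0015 0 0 0 0.2; 0 0 0.0015 0 0 0 0.2; 0 0 0.0015 0 0 0 0.2"
}}

```text
time: 9.63
tcp_pos: [0.5248, -0.0682, 0.1]
eef_rot: [0.997, 0.082, 0.0, 0.0]
force: [-0.6, -0.1, -0.8]
width: 0.357
```

Run:
```python
from h import *
go([.5242,-.068,.0995])
c=cam('scene')
I=cv2.resize(c['img'][130:270,180:320],None,fx=4,fy=4,interpolation=2);cv2.imwrite('pics/s7c.png',I[:,:,::-1])
```

```text
t 9.63 tcp [ 0.5248 -0.0682  0.1   ] w 0.357 F [-0.55 -0.07 -0.81] toolx [0.987 0.163 0.   ] q [ 0.29  0.57 -0.38  2.13  0.42  0.51 -0.24]
 shift [-0.0006 -0.0003  0.0005] turn [ 0. -0. -0.]
```

View pics/s7c.png

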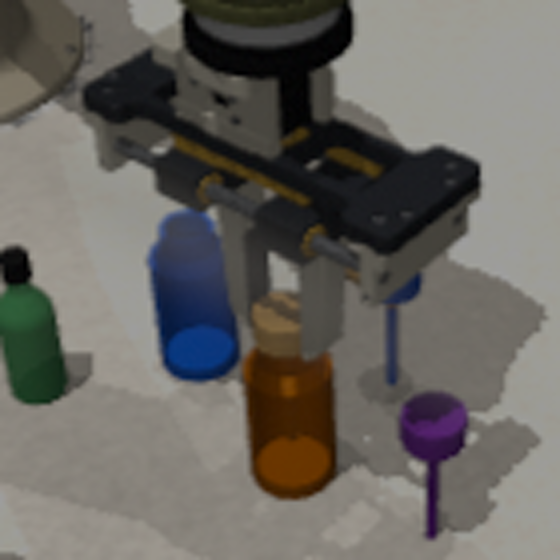

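The head is down on the neck with almost no force. I'll release, rise and check.

{"api": "jog_arm", "payload": {
  "steps": "0 0 0.0003 0 0 0 0.5; 0 0 0.0003 0 0 0 0.65; 0 0 0.0003 0 0 0 0.65; 0 0 0.0003 0 0 0 0.65; 0 0 -0.02 0 0 0 0.65; 0 0 -0.05 0 0 0 0.65; 0 0 -0.06 0 0 0 0.65; 0 0 -0.06 0 0 0 0.65"
}}

```text
time: 10.35
tcp_pos: [0.5261, -0.0682, 0.1622]
eef_rot: [0.997, 0.082, 0.002, 0.0]
force: [0.0, -0.3, 0.0]
width: 0.647
```

Run:
```python
from h import *
c=cam('wrist');save(c,'w8.png');P=wcloud(c)
s=cam('scene');Q=cloud(s)
I=cv2.resize(s['img'][130:270,180:320],None,fx=4,fy=4,interpolation=2);cv2.imwrite('pics/s8c.png',I[:,:,::-1])
for n,A in (('w',P),('s',Q)):
  m=(abs(A[...,0]-.525)<.03)&(abs(A[...,1]+.069)<.03)
  X=A[m&(A[...,2]>.105)&(A[...,2]<.13)]
  print(n,len(X),X.mean(0).round(4),'mid',((X.max(0)+X.min(0))/2).round(4),np.percentile(X[:,2],[50,80,95]))
  X=X[X[:,2]>.113]; co=np.linalg.lstsq(np.c_[X[:,:2]-X[:,:2].mean(0),np.ones(len(X))],X[:,2],rcond=None)[0]; print(' plane',co.round(4))
go([.5243,-.068,.044])
```

```text
w 1809 [ 0.5246 -0.0671  0.1159] mid [ 0.5248 -0.0685  0.1118] [0.11634445 0.11693614 0.11743815]
 plane [ 0.0027 -0.001   0.1164]
s 197 [ 0.5285 -0.0731  0.1137] mid [ 0.5246 -0.0708  0.1119] [0.11479198 0.11610304 0.11687166]
 plane [-0.0002  0.0263  0.1153]
t 10.45 tcp [ 0.5247 -0.0685  0.1598] w 0.654 F [-0.25 -1.19  0.16] toolx [0.987 0.163 0.   ] q [ 0.35  0.48 -0.45  2.08  0.34  0.65 -0.17]
 shift [-0.0004 -0.0006  0.1158] turn [ 0.0004 -0.0005 -0.0005]
```

View pics/s8c.png

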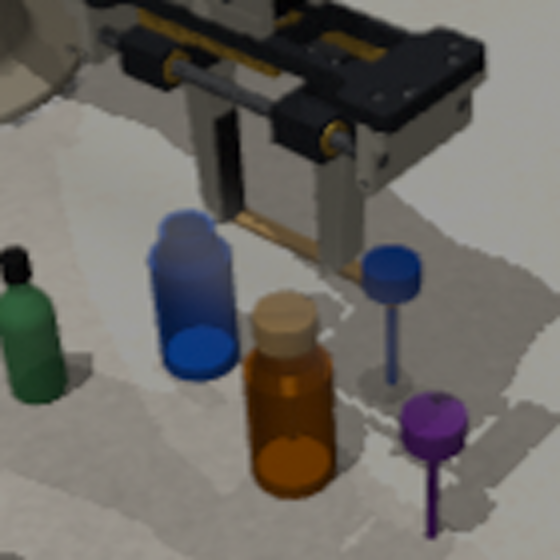

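View pics/w8.png

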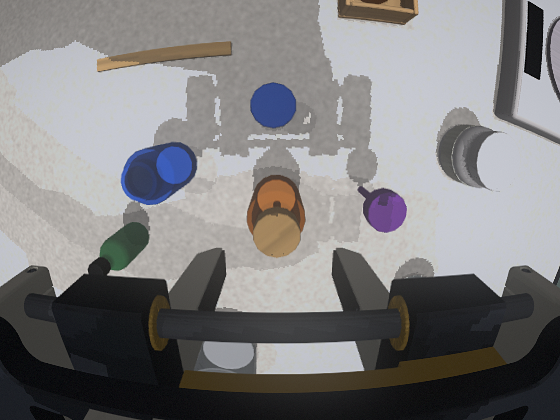

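The stopper is closed: the head top is at 0.116 and level. Now I'll descend around the bottle body.

{"api": "jog_arm", "payload": {
  "steps": "-0.0004 -0.0005 0 0 0 0 0.75; -0.0004 -0.0005 0.02 0 0 0 0.75; -0.0004 -0.0005 0.045 0 0 0 0.75; -0.0004 -0.0005 0.07 0 0 0 0.75; -0.0004 -0.0005 0.09 0 0 0 0.75; -0.0004 -0.0005 0.105 0 0 0 0.75; -0.0004 -0.0005 0.113 0 0 0 0.75; -0.0004 -0.0005 0.114 0 0 0 0.75"
}}

```text
time: 11.12
tcp_pos: [0.5229, -0.0673, 0.0437]
eef_rot: [0.997, 0.082, -0.002, -0.0]
force: [0.3, 0.0, 0.5]
width: 0.747
```

{"api": "jog_arm", "payload": {
  "steps": "0 0 0 0 0 0 0.75; 0 0 0 0 0 0 0.75"
}}

```text
time: 11.28
tcp_pos: [0.5245, -0.0676, 0.0463]
eef_rot: [0.997, 0.082, 0.0, 0.0]
force: [0.3, -0.7, -0.2]
width: 0.75
```

Run:
```python
from h import *
go([.5243,-.068,.046])
c=cam('wrist');save(c,'w9.png')
```

```text
t 11.28 tcp [ 0.5245 -0.0676  0.0463] w 0.750 F [ 0.33 -0.74 -0.17] toolx [0.987 0.163 0.   ] q [ 0.23  0.65 -0.3   2.17  0.49  0.39 -0.31]
 shift [-0.0003  0.0004  0.0003] turn [ 0.     -0.0002  0.0001]
```

View pics/w9.png

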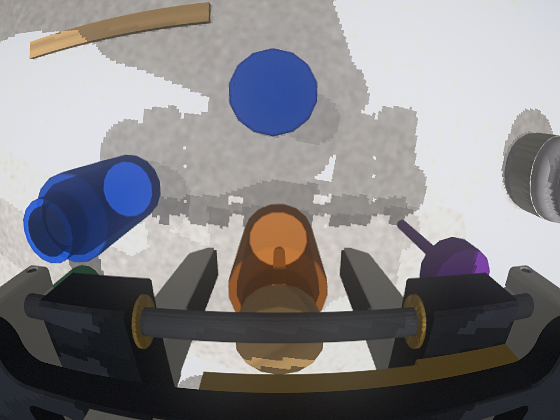

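The bottle is centred between the fingers at (278,270). Closing.

{"api": "jog_arm", "payload": {
  "steps": "0 0 0 0 0 0 0.6; 0 0 0 0 0 0 0.55; 0 0 0 0 0 0 0.5; 0 0 0 0 0 0 0.4; 0 0 0 0 0 0 0.35; 0 0 0 0 0 0 0.35; 0 0 0 0 0 0 0.35; 0 0 0 0 0 0 0.35"
}}

```text
time: 12.0
tcp_pos: [0.5245, -0.0678, 0.0463]
eef_rot: [0.997, 0.082, 0.0, 0.0]
force: [-0.5, -1.3, 5.7]
width: 0.503
```

{"api": "jog_arm", "payload": {
  "steps": "0 0 -0.005 0 0 0 0.35; 0 0 -0.015 0 0 0 0.35; 0 0 -0.03 0 0 0 0.35; 0 0 -0.05 0 0 0 0.35; 0 0 -0.07 0 0 0 0.35; 0 0 -0.085 0 0 0 0.35; 0 0 -0.092 0 0 0 0.35; 0 0 -0.095 0 0 0 0.35"
}}

```text
time: 12.67
tcp_pos: [0.5247, -0.0679, 0.1425]
eef_rot: [0.997, 0.082, 0.001, 0.0]
force: [-0.7, -0.4, -2.1]
width: 0.505
```

Run:
```python
from h import *
go([.574,.237,.15])
s=cam('scene')
save(s,'s10.png')
```

```text
t 12.67 tcp [ 0.5247 -0.0679  0.1425] w 0.505 F [-0.72 -0.39 -2.13] toolx [0.987 0.163 0.002] q [ 0.33  0.5  -0.44  2.1   0.37  0.61 -0.2 ]
 shift [ 0.0983 -0.2928 -0.0075] turn [ 0.0006 -0.0018 -0.0004]
```

View pics/s10.png

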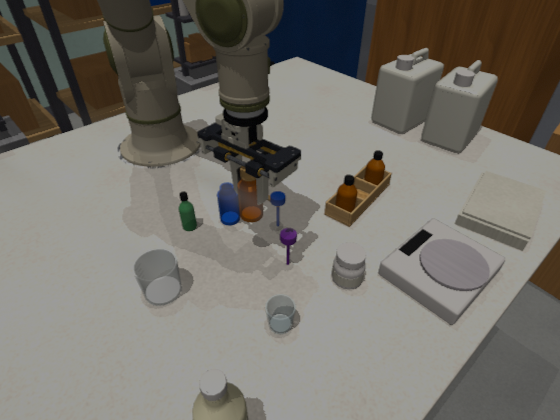

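The bottle is held upright. I'll raise it another 50 mm so it clears the blue stopper and the caps, then traverse.

{"api": "jog_arm", "payload": {
  "steps": "0 0 -0.03 0 0 0 0.35; 0 0 -0.055 0 0 0 0.35; 0.01 -0.03 -0.055 0 0 0 0.35; 0.02 -0.06 -0.055 0 0 0 0.35; 0.033 -0.098 -0.055 0 0 0 0.35; 0.046 -0.136 -0.055 0 0 0 0.35; 0.059 -0.174 -0.055 0 0 0 0.35; 0.072 -0.212 -0.055 0 0 0 0.35"
}}

```text
time: 13.38
tcp_pos: [0.5603, 0.1548, 0.1949]
eef_rot: [0.997, 0.082, -0.001, 0.0]
force: [1.0, 0.2, -1.9]
width: 0.498
```

Run:
```python
from h import *
go([.574,.2365,.19])
```

```text
t 13.38 tcp [0.5603 0.1548 0.1949] w 0.498 F [ 0.99  0.24 -1.87] toolx [ 0.987  0.163 -0.002] q [-0.03  0.5  -0.48  1.94  0.32  0.79 -0.53]
 shift [ 0.0269 -0.0784  0.0048] turn [ 0.0004  0.0017 -0.0003]
```

{"api": "jog_arm", "payload": {
  "steps": "0.01 -0.03 0 0 0 0 0.35; 0.018 -0.055 0 0 0 0 0.35; 0.024 -0.07 0.003 0 0 0 0.35; 0.027 -0.078 0.004 0 0 0 0.35; 0.027 -0.078 0.004 0 0 0 0.35; 0.027 -0.078 0.004 0 0 0 0.35; 0.027 -0.078 0.004 0 0 0 0.35"
}}

```text
time: 13.97
tcp_pos: [0.5745, 0.2326, 0.1915]
eef_rot: [0.997, 0.081, -0.001, 0.001]
force: [-0.0, -0.6, -1.8]
width: 0.503
```

Run:
```python
from h import *
go([.574,.2365,.19])
s=cam('scene');Q=cloud(s);w=cam('wrist');save(w,'w11.png');W=wcloud(w)
I=cv2.resize(s['img'][60:240,270:450],None,fx=3.2,fy=3.2,interpolation=2);cv2.imwrite('pics/s11c.png',I[:,:,::-1])
for n,A in (('w',W),('s',Q)):
  m=(abs(A[...,0]-.574)<.07)&(abs(A[...,1]-.237)<.14)&(A[...,2]>.03)&(A[...,2]<.045)
  print(n,m.sum(),cv2.minAreaRect(A[m][:,:2].astype(np.float32)))
```

```text
t 13.97 tcp [0.5745 0.2326 0.1915] w 0.503 F [-0.01 -0.61 -1.8 ] toolx [ 0.987  0.162 -0.001] q [-0.16  0.54 -0.47  1.85  0.33  0.82 -0.63]
 shift [ 0.0001 -0.0039  0.0015] turn [ 0.0013  0.0012 -0.0016]
w 2288 ((0.5685672760009766, 0.27000927925109863), (0.07278343290090561, 0.1419515311717987), 9.362582206726074)
s 692 ((0.5738527774810791, 0.23469600081443787), (0.07314599305391312, 0.2117006629705429), 9.478167533874512)
```

View pics/s11c.png

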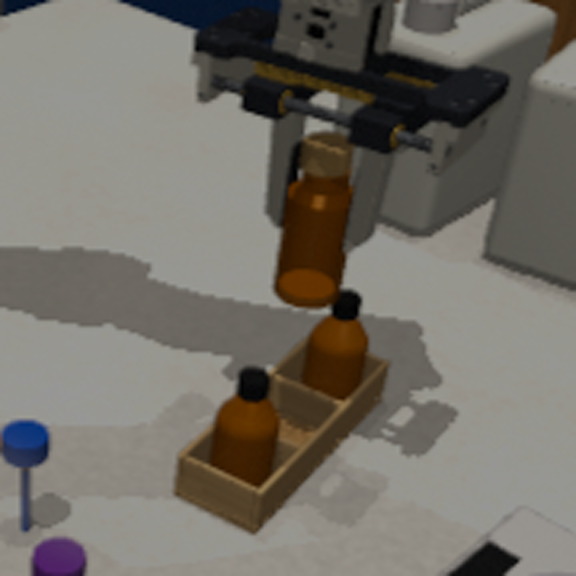

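View pics/w11.png

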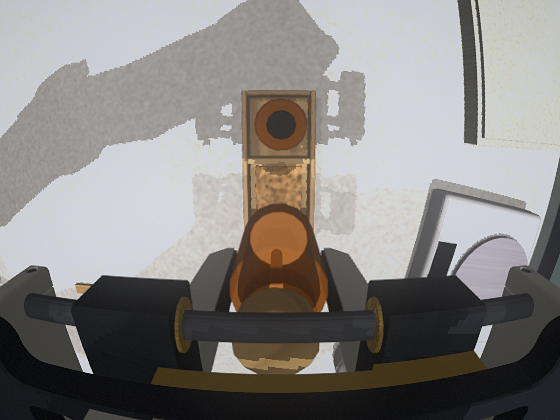

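The crate centre from the wrist view is (0.574,0.237), which agrees with the earlier value. Correcting y and descending.

{"api": "jog_arm", "payload": {
  "steps": "0 -0.004 0 0 0 0 0.35; 0 -0.004 0.01 0 0 0 0.35; 0 -0.004 0.025 0 0 0 0.35; 0 -0.004 0.045 0 0 0 0.35; 0 -0.004 0.065 0 0 0 0.35; 0 -0.004 0.08 0 0 0 0.35; 0 -0.004 0.08 0 0 0 0.35; 0 -0.004 0.08 0 0 0 0.35"
}}

```text
time: 14.73
tcp_pos: [0.5734, 0.2383, 0.1111]
eef_rot: [0.997, 0.082, -0.001, 0.0]
force: [0.2, -0.3, -2.4]
width: 0.503
```

Run:
```python
from h import *
go([.574,.2365,.0543])
s=cam('scene');w=cam('wrist');save(w,'w12.png')
I=cv2.resize(s['img'][60:240,270:450],None,fx=3.2,fy=3.2,interpolation=2);cv2.imwrite('pics/s12c.png',I[:,:,::-1])
```

```text
t 14.73 tcp [0.5734 0.2383 0.1111] w 0.503 F [ 0.17 -0.3  -2.43] toolx [ 0.987  0.163 -0.002] q [-0.21  0.64 -0.42  1.91  0.4   0.67 -0.71]
 shift [0.0004 0.0018 0.0568] turn [0.0004 0.0019 0.    ]
```

View pics/s12c.png

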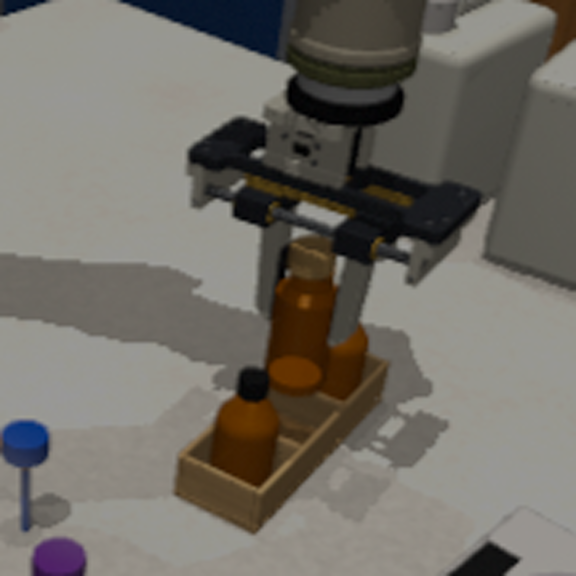

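View pics/w12.png

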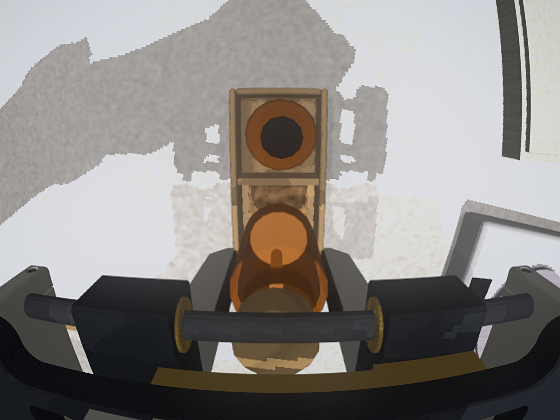

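The bottle is centred over the middle cell and between the packed bottles. Now I'll lower to about 3 mm above the liner.

{"api": "jog_arm", "payload": {
  "steps": "0.0003 0.0015 0.012 0 0 0 0.35; 0.0003 0.0015 0.024 0 0 0 0.35; 0.0003 0.0015 0.036 0 0 0 0.35; 0.0003 0.0015 0.046 0 0 0 0.35; 0.0003 0.0015 0.051 0 0 0 0.35; 0.0003 0.0015 0.053 0 0 0 0.35; 0.0003 0.0015 0.053 0 0 0 0.35; 0.0003 0.0015 0.053 0 0 0 0.35"
}}

```text
time: 15.5
tcp_pos: [0.5746, 0.2373, 0.059]
eef_rot: [0.997, 0.082, 0.0, -0.0]
force: [-0.0, -0.1, -2.0]
width: 0.502
```

Run:
```python
from h import *
go([.574,.2365,.0543])
```

```text
t 15.50 tcp [0.5746 0.2373 0.059 ] w 0.502 F [-0.02 -0.07 -1.99] toolx [0.987 0.163 0.   ] q [-0.24  0.71 -0.37  1.94  0.45  0.57 -0.75]
 shift [-0.0007  0.0007  0.0047] turn [-0.0001 -0.      0.0001]
```

{"api": "jog_arm", "payload": {
  "steps": "0 0 0.001 0 0 0 0.35; 0 0 0.002 0 0 0 0.35; 0 0 0.003 0 0 0 0.35; 0 0 0.0035 0 0 0 0.35; 0 0 0.004 0 0 0 0.35; 0 0 0.004 0 0 0 0.35; 0 0 0.004 0 0 0 0.35"
}}

```text
time: 16.08
tcp_pos: [0.5746, 0.2371, 0.055]
eef_rot: [0.997, 0.082, 0.0, -0.0]
force: [-0.1, 0.4, -1.4]
width: 0.505
```

{"api": "jog_arm", "payload": {
  "steps": "0 0 0.0005 0 0 0 0.35; 0 0 0.001 0 0 0 0.35; 0 0 0.001 0 0 0 0.35; 0 0 0.001 0 0 0 0.35"
}}

```text
time: 16.42
tcp_pos: [0.5746, 0.2371, 0.0544]
eef_rot: [0.997, 0.082, 0.0, -0.0]
force: [-2.0, -1.1, 3.8]
width: 0.505
```

The force went from -1.4 to +3.8 N at the expected height, so the bottle is on the liner. I'll release gently and rise.

{"api": "jog_arm", "payload": {
  "steps": "0 0 0 0 0 0 0.55; 0 0 0 0 0 0 0.62; 0 0 0 0 0 0 0.68; 0 0 0 0 0 0 0.68; 0 0 0 0 0 0 0.68; 0 0 -0.01 0 0 0 0.68; 0 0 -0.03 0 0 0 0.68; 0 0 -0.06 0 0 0 0.68"
}}

```text
time: 17.08
tcp_pos: [0.5732, 0.2365, 0.1131]
eef_rot: [0.997, 0.082, -0.002, 0.001]
force: [0.4, 0.1, 1.5]
width: 0.679
```

{"api": "jog_arm", "payload": {
  "steps": "0 0 -0.03 0 0 0 0.68; 0 0 -0.07 0 0 0 0.68; 0 0 -0.11 0 0 0 0.68; 0 0 -0.14 0 0 0 0.68; 0 0 -0.15 0 0 0 0.68; 0 0 -0.15 0 0 0 0.68; 0 0 -0.15 0 0 0 0.68; 0 0 -0.15 0 0 0 0.68"
}}

```text
time: 17.75
tcp_pos: [0.5738, 0.2364, 0.2624]
eef_rot: [0.997, 0.082, -0.001, 0.001]
force: [-0.6, 0.3, -0.3]
width: 0.681
```

Run:
```python
from h import *
go([.574,.2365,.25])
s=cam('scene');save(s,'s13.png');Q=cloud(s);w=cam('wrist');save(w,'w13.png');W=wcloud(w)
I=cv2.resize(s['img'][60:240,270:450],None,fx=3.2,fy=3.2,interpolation=2);cv2.imwrite('pics/s13c.png',I[:,:,::-1])
m=(abs(W[...,0]-.574)<.03)&(abs(W[...,1]-.237)<.03)&(W[...,2]>.118)&(W[...,2]<.14)
X=W[m];print(X.mean(0),((X.max(0)+X.min(0))/2),np.percentile(X[:,2],[5,50,95]))
print(np.linalg.lstsq(np.c_[X[:,:2]-X[:,:2].mean(0),np.ones(len(X))],X[:,2],rcond=None)[0].round(4))
Z=Q[...,2]
for k,x,y,z in [('rim',.497,-.276,.074),('cup',.708,-.157,.05),('purple',.61,-.046,.085),('blue',.509,.018,.085),('slim',.377,-.136,.09),('jar',.72,.015,.07)]:
  X=Q[(np.hypot(Q[...,0]-x,Q[...,1]-y)<.06)&(Z>z)&(Z<z+.03)]; print(k,X.mean(0).round(4))
```

```text
t 17.75 tcp [0.5738 0.2364 0.2624] w 0.681 F [-0.58  0.33 -0.32] toolx [ 0.987  0.163 -0.002] q [-0.13  0.47 -0.51  1.78  0.27  0.97 -0.59]
 shift [ 0.0003 -0.0001  0.0124] turn [ 0.0009  0.0024 -0.0001]
[0.57371507 0.2346195  0.12436096] [0.5739828  0.23381263 0.12256442] [0.1228081  0.12447741 0.12567687]
[ 0.0035 -0.0254  0.1244]
rim [ 0.4958 -0.2766  0.0779]
cup [ 0.708  -0.1562  0.0536]
purple [ 0.6122 -0.0484  0.0892]
blue [0.5095 0.0166 0.089 ]
slim [ 0.377 -0.139  0.097]
jar [0.7212 0.0146 0.0744]
```

View pics/s13c.png

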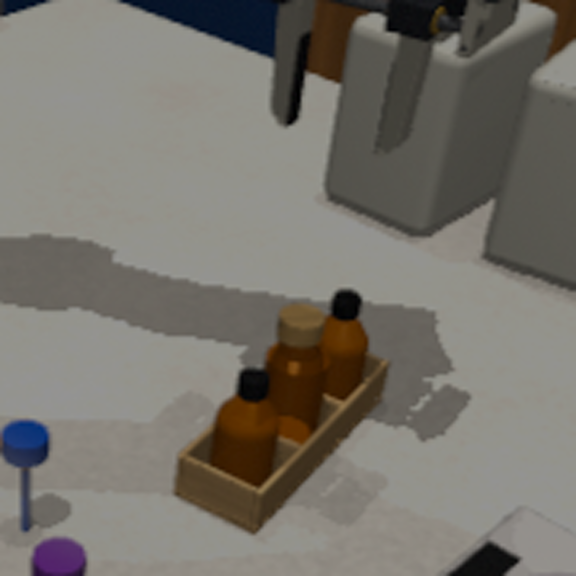

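View pics/s13.png

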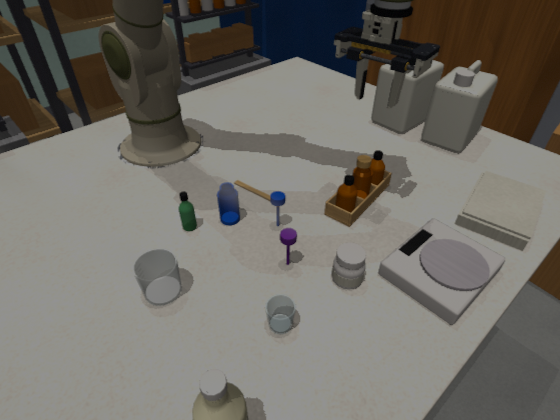

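The bottle stands closed and upright in the middle cell at (362,180). The head top is at 0.124 (8 + 116 mm), and the bystanders haven't moved. Handing in.

```bash
python3 -c "
from h import *
print(manip.close_job())"
```

```text
the job is handed in; nothing more can be done
None
```

I carried out the whole job in the order asked and handed it in at about 18 s of the 64 s allowed. The hand-in gives no verdict.

- **Dip:** I pulled the stopper and lowered its rod upright into the beaker. The tip reached about 26 mm above the table with near-zero force, and I lifted it straight out.
- **Closing the bottle:** I put the stopper back. The head top measured 0.116 m and level, so it was fully down before I moved the bottle.
- **Placing the bottle:** I gripped the closed bottle by its body, set it on the liner in the crate's middle cell, and let go. The contact force was about 4 N.

**Last checks:**
- The stopper head's top is at 0.124 m, as expected for a closed bottle standing on the liner, and level to about 1.5°.
- The beaker, small cup, jar, slim bottle and both look-alike stoppers measured within about 3 mm of where they started. I checked the two packed bottles, the blue bottle and the stir stick by eye only, and they looked unmoved.
- The gripper is open and well above everything.

No check failed. The scene and top cameras disagreed by 3–5 mm on some positions, so I averaged them and used the wrist camera to settle the final ones.

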